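Hold a reactor's vent plunger half open with the push rod

ROBOT

A 6-joint arm with a two-finger parallel gripper is mounted at the origin on the work surface. World frame = base frame: x ahead of the robot, y to its left, z up, the work surface at z = 0. Lengths are in mm, angles in degrees, forces in N, time in s.
With the tool pointing down it reaches from about 300 to 850 mm from the base axis. Payload 4.2 kg.
Tool frame: the origin (TCP) lies midway between the tips of the shut fingers; the grasp point (between the pads) lies 19 mm behind it; z points along the fingers, y is the line along which they close (so a half turn about z gives the same grasp; the last joint's range is limited). The gripper opens to 91 mm and grips with 3 to 60 N. Pads are 32 mm wide; open, the fingers measure 118 mm over their backs; the gripper's body (76 mm by 178 mm) begins 60 mm behind the grasp point.
Start: joints at [63.083, 18.312, 89.639, -0, 72.044, -1.146], TCP at [250.006, 517.822, 213.976] pointing down, gripper open.
Joint ranges: [-177.97, 177.97], [-48.28, 115.42], [12.27, 149.76], [-77.06, 257.06], [2.81, 150.46], [-146.56, 146.56]. Speed limits (degrees/s): [147.25, 147.25, 180, 180, 180, 180].

INTERFACE

Orientations are given as [roll, pitch, yaw] about the fixed x, y, z axes, in that order (R = Rz(yaw) Ry(pitch) Rx(roll)).
In Python, from workcell import env gives the robot as it stands.
- The arm moves only by the shell command python3 -m jog 'ROWS' [FORCE]. ROWS is a JSON object of lists of equal length, an entry for each row: "jaw": the finger opening in mm, from 0 to 91.2; "slide": the shift along the tool's x, y, z in units of 30 mm (1.0 is 30 mm), a list of three; "spin": the turn about the tool's z in units of 8 degrees (1.0 is 8 degrees). In form: {"jaw": [jaw, ...], "slide": [[dx, dy, dz], ...], "spin": [spin, ...]}. A call has 1 to 10 rows; each row shifts and turns the commanded pose from where the row before left it, along the tool's axes as they then stand; what a row does not reach is not made up. A row lasts 1/10 s, in which the tool goes at most 50 mm and 8.59 degrees, less where a joint would pass 70% of its speed; a pose out of reach is approached as far as the arm can. A call is refused whole if a number of a shift passes 1 or a number of a turn 1, either way. A call with a gripper value outside its range is refused whole. The fingers move at their own pace and stop on an object; FORCE is the grip in N (left out, the last holds). Time passes only in rows, so rows that do not move let the fingers close. It gives the time, the measured TCP pose, the force, the opening and the grip force at its end, in the units of the state.
- env.state(): the state, without advancing time (a new reading comes with each control period).
- env.grab_frame(name): name is "side" or "top"; returns the picture (420x560x3 uint8, red, green, blue); there is no depth.
- env.camera_model(name): a dict with "fx", "fy", "cx", "cy" (pixels), "D" ([k1, k2, p1, p2, k3] as OpenCV has them; the pictures are not rectified), "camera_from_world" (4x4, takes a point from world to camera coordinates). Camera axes: x right, y up, looking along -z (the intrinsics and any distortion apply to the point x, -y, -z); pixel columns grow to the right and rows downward; lengths in mm; the calibration is good to about 2 mm. A picture is of the moment at which its call begins. camera_model takes no time and is no camera call.
- env.job_done(): hands the job in; it is judged then, once.
The state is a dict: "time_s": time; "qpos": joint angles; "qvel": joint speeds; "effort": joint torques, N m; "ee_pos": TCP position; "ee_rot": TCP orientation; "force": force on the tool from outside, world axes, zero at the start; "torque": the same for the moment, N m; "gripper_width": finger opening in mm; "gripper_force": force on a finger pad.
Only numpy, scipy, OpenCV 4.12 (cv2) and the standard library are available. Lean on these libraries where they do the work, as an engineer would, in place of code of your own. Each camera call takes 0.05 s, during which the arm holds its last target. There are 200 camera calls.

TASK

Vent the small pressure reactor: lift the yellow-handled push rod out of the tool rack, pass its tip down through the hole in the guard bridge on the reactor's head, and press the red spring plunger underneath to about half of its travel (about 8 mm down), never driving it to its bottom stop. Finish while still holding the rod in the gripper with the plunger pressed to that depth, touching the reactor with nothing but the rod, and leave the other two drivers and the jar where they are.

Things in the scene. Friction and masses are not known exactly. Their poses are not given: they have to be found in the camera images.
- reactor: Pressure reactor fixed to the bench: foot 110 x 110 mm, black collar, square steel head 90 mm high. On it the guard bridge: aluminium plate 26 (x) by 60 (y) by 10 mm, top 131 mm above the bench, on posts at y = +-24 mm, a vertical 13 mm hole in its middle. Gauge 60 mm across on the -x side, 70 mm from the hole, top 150 mm high; low T-bar valve at +y. Origin: underside, right below the hole.
- guide_hole (a point): Centre of the mouth of the bridge's 13 mm hole, in the plate's top face, 131 mm above the bench. The hole goes straight down through the 10 mm plate; the red plunger lies right under it.
- plunger (a joint): Travel of the red plunger, in m: 0 = up (released), grows as it is pressed straight down, 0.015 = bottom stop. Spring: about 4 N to start it moving and 0.5 N more per mm, so about 8 N at 8 mm and 11.5 N at the stop; it returns up by itself.
- plunger_top (a point): Centre of the top face of the red plunger cap, 18 mm across and 9 mm thick. Released it is 117 mm above the bench, that is 4 mm below the bridge plate's underside and 14 mm below the plate's top face.
- rack: Grey rack block fixed to the bench, 50 (x) by 190 (y) by 62 mm high, three vertical 13 mm holes in a row along its y, 65 mm apart, each holding a driver upright by the handle's shoulder. Origin: centre of the underside. Fingers closing across the row (along its x) have free room; opened fully along the row they would meet the neighbours.
- pushrod: Push rod, about 80 g, upright in any of the rack's holes: steel shaft 10 mm across, 55 mm long, tip tapered to 7 mm; then a yellow round handle 22 mm across, 50 mm long, yellow top. Origin: centre of the tip's end face (7 mm above the bench at the start), z up along the rod. In the rack the handle spans 62 to 112 mm above the bench; raise it 55 mm to clear the hole.
- pushrod_tip (a point): Centre of the rod's lower end face.
- pushrod_grip (a point): Centre of the yellow handle, 80 mm above the rod's tip along its axis: the place to grip.
- blue_driver: Bystander: driver of the same size and shape with a blue handle (black disc on top), standing in another rack hole. Origin at its tip.
- red_driver: Bystander: driver of the same size and shape with a red handle (black disc on top), standing in another rack hole. Origin at its tip.
- jar: Bystander: amber glass jar with white cap, 60 mm across, 95 mm high, standing on the bench. Origin: centre of its underside.
Not all that is in view belongs to the job. Several things look just like the reactor: the one meant starts farthest from the robot's base. Of the things that look like the pushrod, the smaller one is meant.

How it is judged:
By the outcome, as a careful person would: the job done as asked, in the order asked, and still so for the second after the job is handed in, while the arm keeps its last pose, push and grip.
It also fails if it takes over 42 s, if anything falls off the work surface, if the arm or the gripper's body presses on something with over 40 N, if the wrist force passes 120 N, or if a joint passes its speed limit or range.

## Working session

There is one attempt and no reset: what is moved stays moved. The work goes in short steps, Python scripts to look and compute and a shell command to move; the robot and the scene stay as the last step left them, time stands still between calls to the robot, and variables do not carry over. Pictures are saved under pics/ and viewed, at most 10 in all, crops included, and the job is handed in when it is done.

```bash
mkdir -p pics; python3 - <<'E'
from workcell import env
import cv2
for n in("side","top"):
    cv2.imwrite(f"pics/{n}0.png",env.grab_frame(n)[:,:,::-1])
    m=env.camera_model(n);print(n,{k:(v if k!="camera_from_world" else [[round(float(x),4) for x in r] for r in v]) for k,v in m.items()})
print(env.state())
E
```

```text
side {'fx': 441.9617014965826, 'fy': 441.9617014965826, 'cx': 284.0561694191026, 'cy': 211.69550892626748, 'D': array([-0.00692906,  0.        ,  0.        ,  0.        ,  0.        ]), 'camera_from_world': [[-0.9885, -0.1502, -0.0156, 546.9091], [0.0827, -0.6249, 0.7763, -109.4682], [-0.1263, 0.7661, 0.6301, -1019.1236], [0.0, 0.0, 0.0, 1.0]]}
top {'fx': 385.04699463592533, 'fy': 385.04699463592533, 'cx': 277.2876302607645, 'cy': 208.74501456774343, 'D': array([-0.08624884,  0.        ,  0.        ,  0.        ,  0.        ]), 'camera_from_world': [[0.004, -0.9997, -0.0261, 33.6627], [0.9958, 0.0016, 0.0912, -556.7206], [-0.0912, -0.0264, 0.9955, -858.8056], [0.0, 0.0, 0.0, 1.0]]}
{'time_s': 0.1, 'qpos': array([ 6.30834172e+01,  1.83478454e+01,  8.96987813e+01, -2.97220490e-03,
        7.20438011e+01, -1.14533807e+00]), 'qvel': array([-0.00877726, -0.08141169, -0.21114073, -0.04589616,  0.1176647 ,
       -0.06569062]), 'effort': array([ 7.91638777e-04, -4.13333631e+01, -2.32511115e+01,  7.30170845e-02,
        4.22592403e-02, -4.90895525e-05]), 'ee_pos': array([249.80497826, 517.40645858, 213.20998474]), 'ee_rot': array([-1.79909534e+02,  1.01789770e-03,  1.54229675e+02]), 'force': array([ 0.09301343, -1.30159928, -0.57671285]), 'torque': array([0.02016293, 0.02441198, 0.02407908]), 'gripper_force': 0.0, 'gripper_width': 91.27051368790539}
```

View pics/side0.png

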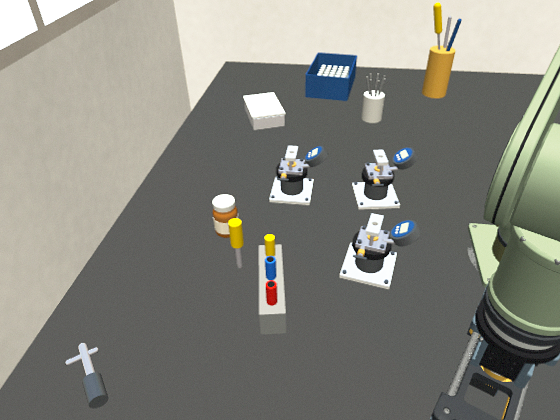

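View pics/top0.png

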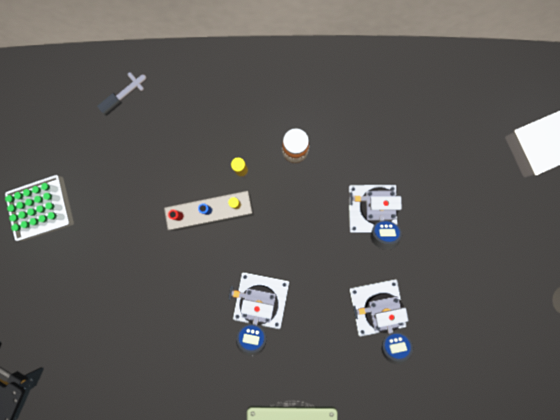

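Side view: small yellow handle in the rack at about (270,240), the larger decoy at (236,230), and the farthest reactor at (292,175). Top view: rod at (233,202), decoy at (238,165), reactor bridge at (386,203) with the red seen through its hole.

```bash
cat >h.py <<'E'
import numpy as np,cv2
from workcell import env
M={n:env.camera_model(n) for n in("side","top")}
def ray(n,uv):
    m=M[n];K=np.array([[m["fx"],0,m["cx"]],[0,m["fy"],m["cy"]],[0,0,1]])
    x,y=cv2.undistortPoints(np.array([[uv]],float),K,np.array(m["D"]))[0,0]
    T=np.array(m["camera_from_world"]);R=T[:3,:3]
    d=R.T@np.array([x,-y,-1]);return -R.T@T[:3,3],d/np.linalg.norm(d)
def plane(n,uv,z):
    o,d=ray(n,uv);return o+d*(z-o[2])/d[2]
def tri(a,b):
    (o,d),(p,e)=ray("side",a),ray("top",b)
    s,t=np.linalg.lstsq(np.c_[d,-e],p-o,rcond=None)[0]
    return (o+s*d+p+t*e)/2,np.linalg.norm(o+s*d-p-t*e)
def proj(n,P):
    m=M[n];T=np.array(m["camera_from_world"]);c=T[:3,:3]@np.array(P,float)+T[:3,3]
    K=np.array([[m["fx"],0,m["cx"]],[0,m["fy"],m["cy"]],[0,0,1]])
    return cv2.projectPoints(np.array([[c[0],-c[1],-c[2]]]),np.zeros(3),np.zeros(3),K,np.array(m["D"]))[0][0,0]
def blobs(mask,amin=8):
    n,_,s,c=cv2.connectedComponentsWithStats(mask.astype(np.uint8))
    return [(s[i].tolist(),c[i].round(2).tolist()) for i in range(1,n) if s[i][4]>=amin]
E
python3 - <<'E'
from h import *
S=cv2.imread("pics/side0.png");T=cv2.imread("pics/top0.png")
for n,I in(("side",S),("top",T)):
    H=cv2.cvtColor(I,cv2.COLOR_BGR2HSV);h,s,v=cv2.split(H)
    print(n,"yel",blobs((h>24)&(h<34)&(s>150)&(v>90)))
    print(" blue",blobs((h>100)&(h<125)&(s>150)&(v>90)))
    print(" red",blobs(((h<6)|(h>174))&(s>150)&(v>90),4))
    print(" white",blobs((s<50)&(v>205),60))
z=lambda I,x,y,w,h:cv2.resize(I[y:y+h,x:x+w],(400,300),interpolation=cv2.INTER_CUBIC)
cv2.imwrite("pics/crop0.png",np.vstack([np.hstack([z(S,260,140,80,60),z(S,240,220,80,60)]),np.hstack([z(T,345,180,80,60),z(T,195,170,80,60)])]))
E
```

```text
side yel [([435, 3, 6, 4, 20], [437.5, 4.5]), ([435, 8, 6, 11, 33], [437.45, 12.52]), ([435, 20, 6, 13, 41], [437.8, 25.2]), ([431, 46, 14, 7, 51], [438.14, 49.31]), ([451, 49, 4, 4, 10], [452.2, 50.3]), ([228, 218, 15, 30, 232], [235.51, 230.19]), ([264, 234, 11, 9, 75], [269.16, 237.63]), ([266, 243, 8, 7, 27], [269.15, 245.78]), ([266, 250, 9, 5, 15], [269.67, 252.07])]
 blue [([447, 19, 14, 32, 83], [453.67, 34.36]), ([306, 53, 51, 48, 1427], [329.49, 78.28]), ([306, 146, 16, 14, 50], [314.22, 152.8]), ([394, 148, 18, 14, 91], [402.9, 154.53]), ([392, 220, 22, 17, 134], [402.68, 228.61]), ([265, 256, 11, 24, 188], [270.27, 268.52])]
 red [([266, 280, 11, 25, 208], [271.12, 293.26])]
 white [([0, 0, 38, 50, 1375], [15.02, 21.12]), ([36, 0, 57, 26, 760], [57.54, 8.25]), ([173, 0, 387, 111, 24782], [364.22, 33.69]), ([512, 49, 48, 101, 691], [535.73, 102.75]), ([323, 65, 14, 12, 94], [329.95, 70.77]), ([335, 66, 14, 12, 104], [341.88, 71.43]), ([524, 75, 36, 78, 600], [542.66, 116.05]), ([364, 90, 21, 10, 134], [374.0, 95.01]), ([243, 92, 42, 27, 796], [263.27, 104.9]), ([540, 125, 
[... 1227 characters left out ...]
 64, 1893], [541.44, 142.37]), ([283, 129, 25, 24, 470], [295.47, 140.44]), ([5, 175, 63, 66, 774], [45.94, 210.91]), ([349, 185, 47, 12, 227], [366.92, 188.72]), ([166, 192, 85, 37, 1307], [209.73, 210.45]), ([371, 192, 30, 19, 414], [384.87, 201.74]), ([349, 201, 24, 31, 427], [358.15, 219.2]), ([380, 229, 16, 7, 105], [387.15, 232.05]), ([239, 273, 50, 55, 833], [267.61, 292.24]), ([350, 280, 50, 29, 646], [372.54, 291.81]), ([234, 297, 39, 25, 503], [252.54, 309.69]), ([376, 308, 32, 20, 399], [391.92, 317.81]), ([356, 314, 22, 22, 228], [364.0, 325.43]), ([243, 334, 16, 11, 122], [250.46, 338.86]), ([390, 342, 17, 11, 125], [398.01, 347.33]), ([248, 408, 88, 12, 907], [291.81, 414.04])]
```

View pics/crop0.png

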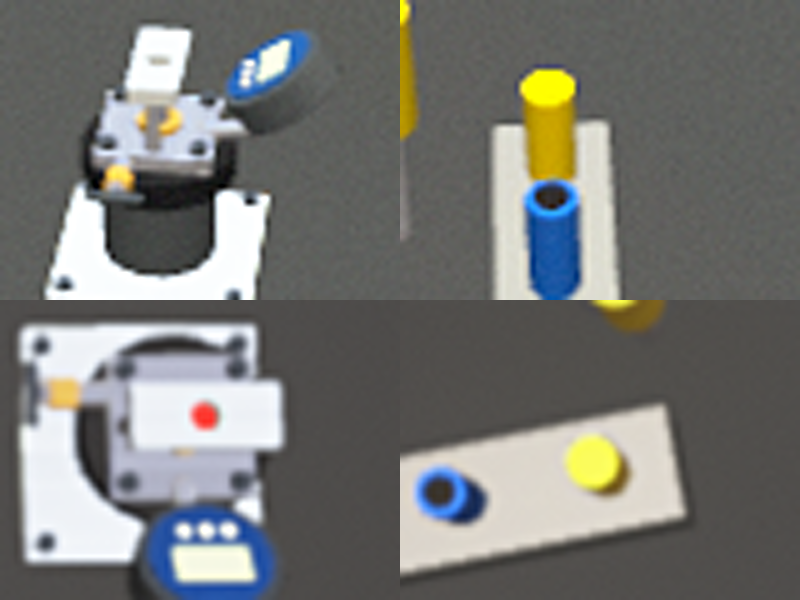

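Crops: bridge hole at side (291.4,151.8) and top (385.4,202.6), with the red plunger visible through it. Rod top face at side (269.2,237.2) and top (233.5,202.3). The rack's yellow one is clearly the smaller.

```bash
python3 - <<'E'
from h import *
np.set_printoptions(precision=1,suppress=True)
print("rod top",*tri((269.2,237.2),(233.5,202.3)),plane("top",(233.5,202.3),112),plane("side",(269.2,237.2),112))
print("hole",*tri((291.4,151.8),(385.4,202.6)),plane("top",(385.4,202.6),131),plane("top",(385.5,202.7),117),plane("side",(291.4,151.8),131))
# rack outline, plate outline and blue/red tops
T=cv2.imread("pics/top0.png");h,s,v=cv2.split(cv2.cvtColor(T,cv2.COLOR_BGR2HSV))
m=((s<50)&(v>160)).astype(np.uint8);r=m.copy();r[:,:150]=0;r[:,255:]=0;r[:180]=0;r[235:]=0
box=cv2.boxPoints(cv2.minAreaRect(max(cv2.findContours(r,0,2)[0],key=cv2.contourArea)))
print("rack",[plane("top",p,62)[:2] for p in box])
for n,p in(("blue",(204,208.7)),("red",(175,214.6))):print(n,plane("top",p,112))
m=((s<40)&(v>215)).astype(np.uint8);m[:190]=0;m[213:]=0;m[:,:368]=0;m[:,405:]=0
c=cv2.minAreaRect(max(cv2.findContours(m,0,2)[0],key=cv2.contourArea));print("plate",c,plane("top",c[0],131),[plane("top",p,131)[:2] for p in cv2.boxPoints(c)])
print("decoy",tri((235.7,222.5),(237.5,164.3)),"jar",plane("top",(295.5,140.4),95))
# other reactors' distance
for p in((385.5,202.7),(256.5,308.5),(391.5,316.9)):print(plane("top",p,131))
print("tcp proj",proj("top",(250,517.8,214)))
E
```

```text
rod top [563.  124.4 112.3] 1.955176533785036 [562.1 124.3 112. ] [564.1 124.  112. ]
hole [ 559.9 -186.3  132. ] 0.4139721169783597 [ 559.8 -186.6  131. ] [ 561.2 -190.4  117. ] [ 560.4 -188.   131. ]
rack [array([555.6, 289.5]), array([593.3, 101.3]), array([544.9,  91.1]), array([507.1, 278.2])]
blue [548.6 186.2 112. ]
red [536.1 247.5 112. ]
plate ((385.5, 202.5), (13.0, 29.0), 90.0) [ 560.  -186.8  131. ] [array([ 573.2, -157.5]), array([ 573.4, -216.8]), array([ 546.9, -216.1]), array([ 546.8, -157. ])]
decoy (array([637. , 113.9, 135.8]), np.float64(1.1785427057601119)) jar [698.3  -5.3  95. ]
[ 559.6 -186.8  131. ]
[347.5  73.  131. ]
[ 331.6 -195.4  131. ]
tcp proj [ 18.  361.3]
```

```bash
python3 -m jog '{"jaw":[54,54,54,54,54,54,54],"slide":[[0,0,0],[0,0,0],[0,0,0],[0,0,0],[0,0,0],[0,0,0],[0,0,0]],"spin":[0.92,0.92,0.92,0.92,0.92,0.92,0.92]}' 20
python3 -m jog '{"jaw":[54,54,54,54,54,54,54,54,54,54],"slide":[[-0.9,0.45,0],[-0.9,0.45,0],[-0.9,0.45,0],[-0.9,0.45,0],[-0.9,0.45,0],[-0.9,0.45,0],[-0.9,0.45,0],[-0.9,0.45,0],[-0.9,0.45,0],[-0.9,0.45,0]],"spin":[0,0,0,0,0,0,0,0,0,0]}'
```

```text
time_s: 0.8
ee_pos: [249.9, 517.5, 213.4]
ee_rot: [-180.0, 0.0, 102.4]
force: [-1.4, 0.4, -0.7]
gripper_width: 54.0
gripper_force: 0.0
time_s: 1.8
ee_pos: [441.5, 282.9, 213.6]
ee_rot: [-180.0, 0.0, 102.7]
force: [0.4, 1.2, -0.7]
gripper_width: 54.3
gripper_force: 0.0
```

```bash
python3 -m jog '{"jaw":[54,54,54,54,54,54,54,54,54],"slide":[[-0.86,0.4,0],[-0.86,0.4,0],[-0.86,0.4,0],[-0.86,0.4,0],[-0.86,0.4,0],[-0.86,0.4,0],[-0.86,0.4,0],[0,0,0],[0,0,0]],"spin":[0,0,0,0,0,0,0,0,0]}'
python3 - <<'E'
from h import *
for n in("side","top"):
    cv2.imwrite(f"pics/{n}1.png",env.grab_frame(n)[:,:,::-1])
S=cv2.imread("pics/side1.png");T=cv2.imread("pics/top1.png")
z=lambda I,x,y,w,h:cv2.resize(I[y:y+h,x:x+w],(400,300),interpolation=cv2.INTER_CUBIC)
cv2.imwrite("pics/crop1.png",np.hstack([z(S,190,150,160,120),z(T,155,130,160,120)]))
E
```

```text
time_s: 2.7
ee_pos: [562.5, 126.1, 213.4]
ee_rot: [-179.9, -0.0, 102.6]
force: [0.1, -0.0, 0.4]
gripper_width: 54.4
gripper_force: 0.0
```

View pics/crop1.png

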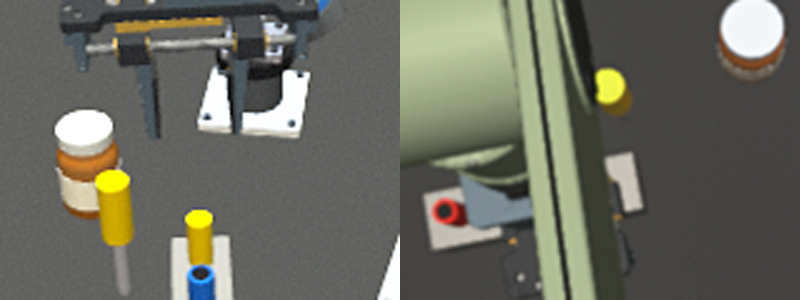

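Fingers straddle the rod (tips at side about (252,204) and (285,202)), and both the decoy and jar are clear. Descending.

```bash
python3 -c "
from h import *
print(proj('side',(562.5,126.1,213.4)))"
python3 -m jog '{"jaw":[54,54,54,54,54,54,54,54],"slide":[[-0.06,0,0.8],[0,0,0.8],[0,0,0.8],[0,0,0.8],[0,0,0.8],[0,0,0.6],[0,0,0],[0,0,0]],"spin":[0,0,0,0,0,0,0,0]}'
python3 -m jog '{"jaw":[16,16,16,16,16,16,16,16],"slide":[[0,0,0],[0,0,0],[0,0,0],[0,0,0],[0,0,0],[0,0,0],[0,0,0],[0,0,0]],"spin":[0,0,0,0,0,0,0,0]}' 30
```

```text
[267.90307662 199.38915467]
time_s: 3.6
ee_pos: [563.0, 125.5, 76.4]
ee_rot: [180.0, -0.0, 102.8]
force: [0.8, 0.4, 0.8]
gripper_width: 53.9
gripper_force: 0.0
time_s: 4.4
ee_pos: [563.4, 124.7, 76.4]
ee_rot: [180.0, -0.0, 102.7]
force: [-0.5, -0.5, 3.5]
gripper_width: 21.5
gripper_force: 30.0
```

Gripped (21.5 mm, 30 N). Lift 145 mm straight up.

```bash
python3 -m jog '{"jaw":[16,16,16,16,16,16,16,16,16,16],"slide":[[0,0,-0.3],[0,0,-0.5],[0,0,-0.6],[0,0,-0.6],[0,0,-0.7],[0,0,-0.7],[0,0,-0.7],[0,0,-0.7],[0,0,0],[0,0,0]],"spin":[0,0,0,0,0,0,0,0,0,0]}' 40

```

```text
time_s: 5.4
ee_pos: [562.9, 124.6, 219.6]
ee_rot: [-180.0, -0.0, 102.7]
force: [0.5, -0.4, -0.5]
gripper_width: 21.1
gripper_force: 40.0
```

```bash
python3 -m jog '{"jaw":[16,16,16,16,16,16,16,16,16,16],"slide":[[-0.5,-0.12,0],[-0.8,-0.18,0],[-0.8,-0.18,0],[-0.8,-0.18,0],[-0.8,-0.18,0],[-0.8,-0.18,0],[-0.8,-0.18,0],[-0.8,-0.18,0],[-0.8,-0.18,0],[-0.8,-0.18,0]],"spin":[0,0,0,0,0,0,0,0,0,0]}'
python3 -m jog '{"jaw":[16,16,16,16,16,16,16,16],"slide":[[-0.8,-0.2,0],[-0.8,-0.2,0],[-0.5,-0.14,0],[-0.3,-0.08,0],[0,0,0],[0,0,0],[0,0,0],[0,0,0]],"spin":[0,0,0,0,0,0,0,0]}'
python3 - <<'E'
from h import *
for n in("side","top"):
    cv2.imwrite(f"pics/{n}2.png",env.grab_frame(n)[:,:,::-1])
S=cv2.imread("pics/side2.png");T=cv2.imread("pics/top2.png")
z=lambda I,x,y,w,h:cv2.resize(I[y:y+h,x:x+w],(400,600),interpolation=cv2.INTER_CUBIC)
cv2.imwrite("pics/crop2.png",np.hstack([z(S,262,95,60,90),z(T,335,140,80,120)]))
E
```

```text
time_s: 6.4
ee_pos: [561.8, -114.1, 218.4]
ee_rot: [-179.8, -0.1, 102.7]
force: [1.0, -0.1, -1.7]
gripper_width: 21.3
gripper_force: 40.0
time_s: 7.2
ee_pos: [560.8, -185.6, 220.0]
ee_rot: [180.0, -0.0, 102.8]
force: [0.7, -0.4, -1.4]
gripper_width: 21.0
gripper_force: 40.0
```

View pics/crop2.png

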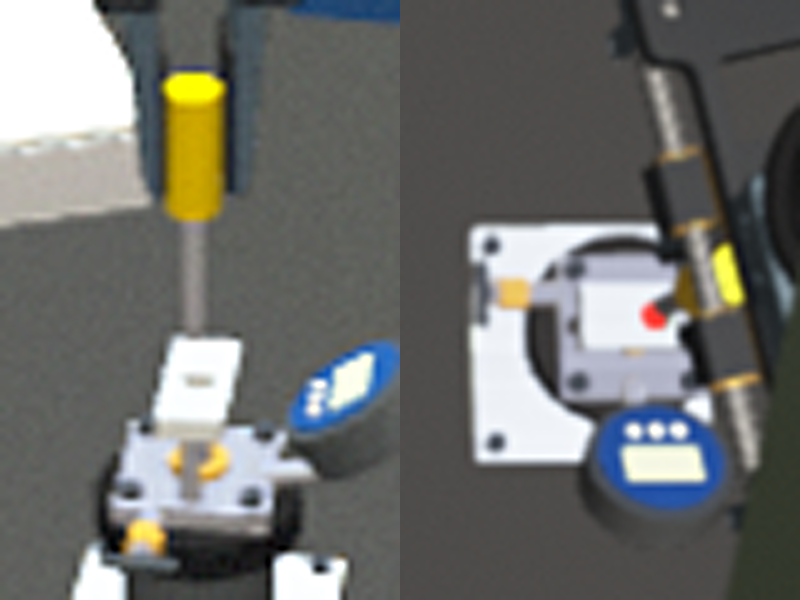

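Rod hangs above the bridge: tip side about (290.6,145), hole side (291.3,151.6). In the top view the tip just overlaps the red at about (386,203). I'll compare the two precisely.

```bash
python3 - <<'E'
from h import *
np.set_printoptions(precision=2,suppress=True)
S=cv2.imread("pics/side2.png");T=cv2.imread("pics/top2.png")
s=env.state();p=s["ee_pos"];print(p)
g=S.astype(int)
for r in range(130,150):
    row=S[r,282:300];print(r,row.mean(1).astype(int))
print("pred tip",proj("side",(p[0],p[1],p[2]-69.4)),"pred hole",proj("side",(560,-187,131)))
print("top pred tip",proj("top",(p[0],p[1],p[2]-69.4)),"handle bottom",proj("top",(p[0],p[1],p[2]-14.4)),proj("top",(560,-187,131)))
cv2.imwrite("pics/crop3.png",cv2.resize(T[185:220,365:410],(765,595),interpolation=cv2.INTER_CUBIC))
E
```

```text
[ 560.85 -185.82  220.05]
130 [ 96  92  98  95  94  91  96 113 140 138 118  93  96  96  97  90  97  94]
131 [ 96  93  96  96  95  94  93 114 139 143 121  92  91  96  92  94  96  93]
132 [ 97  94  94 100  95  95  96 117 141 136 113  95  92  89  94  89  89  92]
133 [ 93  91  92 100  94  95  95 116 137 143 120  97  95  91  96  93  95  96]
134 [ 95  92  95  95  95  95  91 117 138 139 123  92  95  93  97  95  94  94]
135 [ 95  93  94  95  95  94  95 115 142 141 119  94  94  95  98  94  97  95]
136 [ 93  94  97  94  95  91  93 114 139 143 118  96  94  95  94  94  94  95]
137 [ 94  95  98  95  96  92  91 116 143 140 118  92  95  95  95  95  94  95]
138 [ 91  93  94  99  91  96  95 115 141 137 120  92  95  96  95  97  97  94]
139 [ 90  94  98  95  97  95  95 112 141 142 118  96  97  98  96  95  91  97]
140 [ 93  94  91  98  96  96  94 110 140 141 119  92  97  93  92  97  93  92]
141 [ 97  97  97  97  93  91  90 109 140 139 121  94  94  94  96  92  96  96]
142 [ 92  95  91  95  98  97  90 107 138 138 122  95  96  92  95  93  95  92]
143 [ 96  91  95  95  96  94  90 111 136 140 114  93  92  95  95  96  93  94]
144 [ 94  94  94  97  89  91  86 101 123 125 105  86  89  89  92  90  95  92]
145 [ 97  98  95  96  92 115 167 178 137 129 145 129 133 138 114  83  90  93]
146 [ 95  95  99  94  88 149 245 255 255 254 255 255 255 255 255 244 124  90]
147 [ 96  98  92  90  86 184 254 255 254 254 254 254 254 254 255 251 130  91]
148 [ 99  92  94  89  82 224 255 254 253 252 252 252 252 253 255 247 103  90]
149 [ 98  93  96  88 109 234 255 253 253 253 253 253 253 254 254 228  90  89]
pred tip [291.07 145.65] pred hole [291.49 152.01]
top pred tip [387.51 201.03] handle bottom [395.21 197.7 ] [385.6  202.52]
```

View pics/crop3.png

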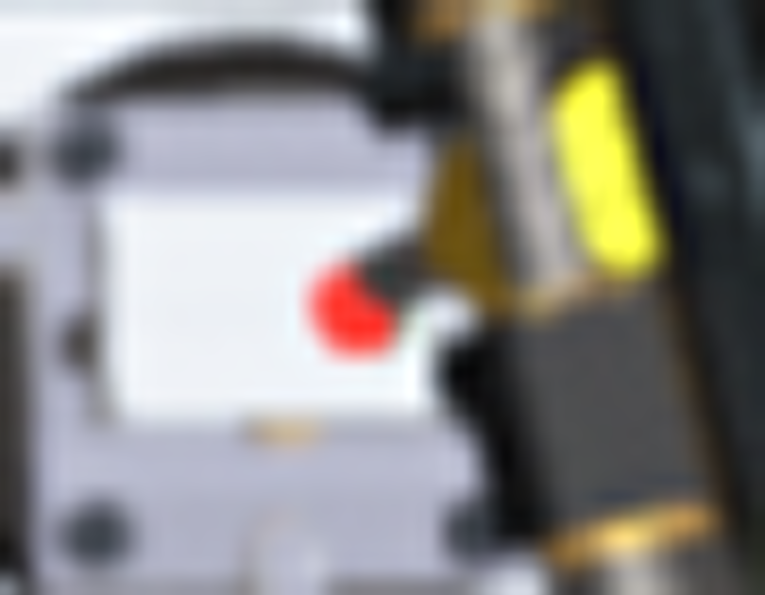

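```bash
python3 -m jog '{"jaw":[16,16,16,16,16],"slide":[[0,-0.065,0.15],[0,0,0.15],[0,0,0.17],[0,0,0],[0,0,0]],"spin":[0,0,0,0,0]}'
python3 - <<'E'
from h import *
np.set_printoptions(precision=2,suppress=True)
for n in("side","top"):
    cv2.imwrite(f"pics/{n}3.png",env.grab_frame(n)[:,:,::-1])
S=cv2.imread("pics/side3.png");T=cv2.imread("pics/top3.png");p=env.state()["ee_pos"];print(p)
a=S[128:142,286:296].mean(2).mean(0);print(a,((a-94).clip(3,None)*np.arange(286,296)).sum()/((a-94).clip(3,None)).sum())
q=(p[0],p[1],p[2]-69.4)
print("pred",proj("side",q),proj("top",q))
cv2.imwrite("pics/crop4.png",np.hstack([cv2.resize(S[130:165,275:310],(400,595),interpolation=cv2.INTER_CUBIC)[:, :],cv2.resize(T[190:215,373:398],(400,595),interpolation=cv2.INTER_CUBIC)]))
E
```

```text
time_s: 7.8
ee_pos: [558.8, -186.9, 205.5]
ee_rot: [-180.0, -0.0, 102.7]
force: [-0.4, -0.5, -0.1]
gripper_width: 21.3
gripper_force: 40.0
[ 558.99 -186.96  205.95]
[ 91.81  92.21  97.19 103.86 119.12 134.64 133.83 119.5   98.64  98.48] 291.2590820750486
pred [291.87 150.2 ] [386.29 202.73]
```

View pics/crop4.png

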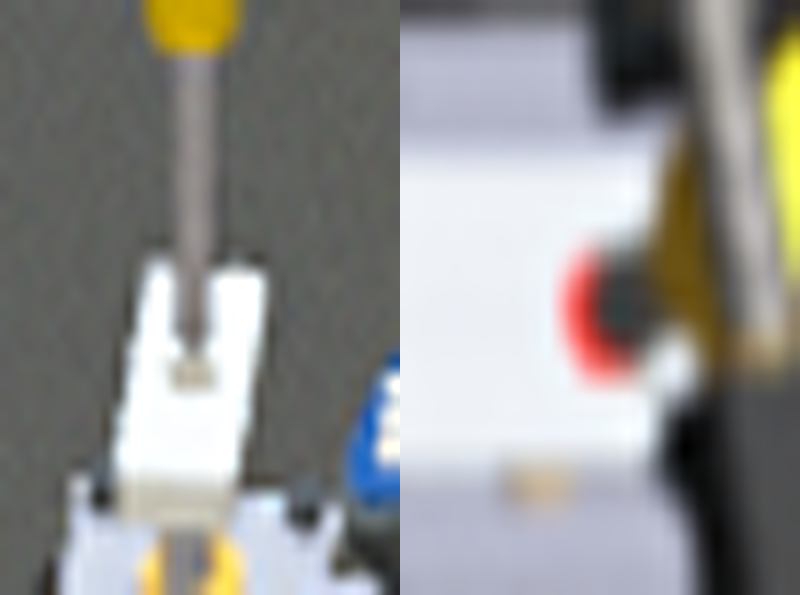

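Tip is within about 1 mm of being centred over the hole (crescent of red at top (384.5,203)). Small correction, then insert.

```bash
python3 -m jog '{"jaw":[16,16,16],"slide":[[0.02,0.015,0],[0,0,0.1],[0,0,0.1]],"spin":[0,0,0]}'
python3 -m jog '{"jaw":[16,16,16,16],"slide":[[0,0,0.1],[0,0,0.1],[0,0,0],[0,0,0]],"spin":[0,0,0,0]}'
```

```text
time_s: 8.2
ee_pos: [559.2, -186.2, 199.7]
ee_rot: [180.0, 0.0, 102.7]
force: [-0.5, -0.1, -0.1]
gripper_width: 21.5
gripper_force: 40.0
time_s: 8.6
ee_pos: [559.1, -186.4, 193.7]
ee_rot: [-180.0, 0.0, 102.7]
force: [0.4, -1.1, -1.3]
gripper_width: 21.4
gripper_force: 40.0
```

```bash
python3 -m jog '{"jaw":[16,16,16,16],"slide":[[0,0,0.1],[0,0,0.1],[0,0,0],[0,0,0]],"spin":[0,0,0,0]}'
python3 -m jog '{"jaw":[16,16,16,16],"slide":[[0,0,0.1],[0,0,0],[0,0,0],[0,0,0]],"spin":[0,0,0,0]}'
```

```text
time_s: 9.0
ee_pos: [559.1, -186.3, 187.6]
ee_rot: [-180.0, 0.0, 102.7]
force: [-0.2, -1.5, -1.7]
gripper_width: 21.2
gripper_force: 40.0
time_s: 9.4
ee_pos: [559.4, -186.3, 185.4]
ee_rot: [180.0, 0.0, 102.7]
force: [-0.8, -1.2, 3.1]
gripper_width: 21.0
gripper_force: 40.0
```

```bash
python3 -m jog '{"jaw":[16,16,16,16,16],"slide":[[0,0,0.07],[0,0,0.06],[0,0,0],[0,0,0],[0,0,0]],"spin":[0,0,0,0,0]}'
python3 -m jog '{"jaw":[16,16,16,16,16],"slide":[[0,0,0.06],[0,0,0.04],[0,0,0],[0,0,0],[0,0,0]],"spin":[0,0,0,0,0]}'
python3 - <<'E'
from h import *
a=[]
for i in range(8):
    S=env.grab_frame("side");s=env.state();a.append(np.r_[s["ee_pos"],s["force"],s["torque"]])
T=env.grab_frame("top");print(np.mean(a,0).round(2),np.std(a,0).round(2))
S,T=S[:,:,::-1],T[:,:,::-1]
cv2.imwrite("pics/crop5.png",np.hstack([cv2.resize(S[115:185,262:322],(400,500),interpolation=cv2.INTER_CUBIC),cv2.resize(T[180:220,369:401],(400,500),interpolation=cv2.INTER_CUBIC)]))
E
```

```text
time_s: 9.9
ee_pos: [559.4, -186.3, 181.3]
ee_rot: [180.0, 0.0, 102.7]
force: [-0.2, -0.9, 5.2]
gripper_width: 21.2
gripper_force: 40.0
time_s: 10.4
ee_pos: [559.4, -186.4, 178.5]
ee_rot: [179.9, 0.0, 102.7]
force: [-1.6, -0.6, 6.1]
gripper_width: 20.8
gripper_force: 40.0
[ 5.5943e+02 -1.8635e+02  1.7854e+02 -7.7000e-01 -1.0700e+00  6.2100e+00
 -3.1000e-01  2.1000e-01  0.0000e+00] [0.01 0.02 0.02 0.56 0.6  0.64 0.03 0.02 0.04]
```

View pics/crop5.png

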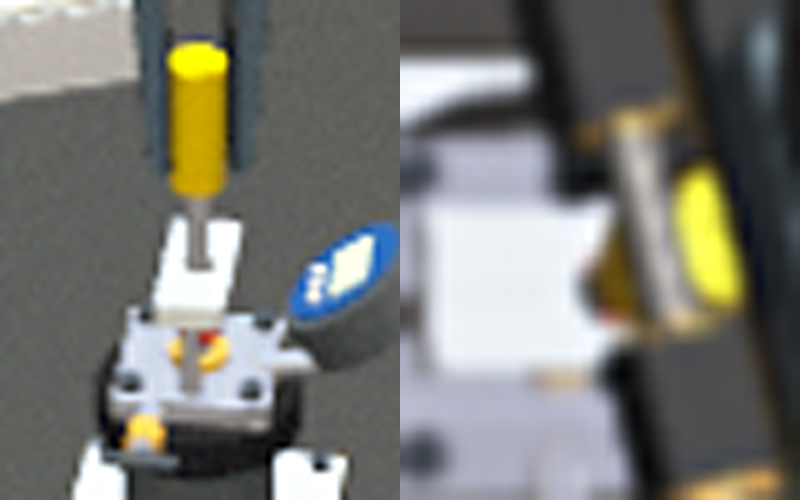

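```bash
python3 - <<'E'
from h import *
p=env.state()["ee_pos"]
env_now=env.grab_frame("side")[:,:,::-1].copy();cv2.imwrite("pics/side5.png",env_now)
for I,q in((cv2.imread("pics/side2.png"),(560.85,-185.8,220.05)),(cv2.imread("pics/side3.png"),(558.95,-186.95,205.9)),(env_now,p)):
    h,s,v=cv2.split(cv2.cvtColor(I,cv2.COLOR_BGR2HSV))
    c=(h>20)&(h<36)&(s>150);c[:,:270]=0;c[:,310:]=0
    full=max(blobs(c&(v>70)),key=lambda b:b[0][4]);top=max(blobs(c&(v>235)),key=lambda b:b[0][4])
    q=np.array(q);g=proj("side",q+[0,0,10.6]);t=proj("side",q+[0,0,35.6])
    print(full,top,"full-pred",np.round(np.array(full[1])-g,2),"top-pred",np.round(np.array(top[1])-t,2))
print(proj("side",p+[0,0,11.6])-proj("side",p+[0,0,10.6]))
E
```

```text
([286, 106, 10, 22, 191], [290.85, 116.27]) ([287, 106, 8, 4, 26], [290.5, 107.62]) full-pred [-0.03 -1.09] top-pred [-0.32 -0.36]
([287, 111, 10, 22, 178], [291.56, 121.29]) ([288, 111, 8, 4, 26], [291.5, 112.85]) full-pred [-0.18 -1.09] top-pred [-0.19 -0.3 ]
([287, 121, 9, 22, 180], [291.12, 131.04]) ([288, 121, 8, 5, 29], [291.24, 123.17]) full-pred [-0.44 -1.25] top-pred [-0.27 -0.17]
[-0.00194355 -0.35309335]
```

```bash
python3 -c "
from workcell import env
print(env.job_done())"
```

```text
the job is handed in; nothing more can be done
None
```

The job is handed in at about 11 s on the robot's clock, with the rod still gripped and through the bridge hole, holding the plunger about 8 mm down (7–9 mm from where contact began) with no sign of the bottom stop.

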